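# Find the loose well-flange bolt and hold its lock cover open

## Task

One of the three brass bolts on the grey well flange is loose: with all covers shut, press down on the bolt heads one after another until you find the one that sinks, and press it down as far as it goes. Then take that bolt's red cover by its yellow pull bar, lift it more than halfway to upright, and finish while still holding it up in the gripper, since it falls shut by itself and someone is about to put a wrench on that bolt. Leave the other two covers shut and do not disturb the things lying around.

Things in the scene. Friction and masses are not known exactly. Their poses are not given: they have to be found in the camera images.
- flange: grey cast flange fixed to the slab, top face 45 mm above it. Origin on the slab below the middle bolt; spans x -50 to 110, y -185 to 185 mm. Its x axis points from the pull bars (robot side) to the hinges and rear ledge, y along the row of bolts: a, b, c at x 0, y +115, 0, -115 mm. One of the three, any of them, is loose; nothing shows which until it is pressed
- bolt_a (a joint): how far the left (+y) bolt has been pressed down, m: 0 at the start; a loose bolt sinks up to 0.008 under a downward push of 5 to 6 N and stays down; a tight bolt gives less than 0.003
- bolt_a_top (a point): centre of the top face of the left (+y) bolt's brass hex head: 27 mm across, its top 22 mm above the flange's top face, 15 mm above the cover around it; it stands up through a 36 x 36 mm window in its cover, tall enough to press straight down with shut fingers, cover shut
- flap_a: the left (+y) bolt's hinged lock cover: red plate 90 (x) x 62 (y) x 6 mm, yellow pull bar in front. Origin on the hinge axis (along y), 45 mm behind the bolt, 49 mm above the slab; axes as the flange's when shut. Opening turns it about +y (tilt of its z = opening, stop at 1.35 rad): the bar rises and goes back to +x. Spring and weight (1 to 2 N at the bar) shut it from any angle when let go
- flap_a_bar (a point): grasp point on that cover's yellow pull bar, which sticks out 50 mm from the plate's front edge, free below, 12 mm wide (y), 10 mm thick. The point is on its mid-line, 15 mm from its free end; when shut 124 mm ahead (-x) of the hinge axis, 2 mm above it, 51 mm above the slab. Bars are 115 mm apart
- bolt_b (a joint): how far the middle bolt has been pressed down, m: 0 at the start; a loose bolt sinks up to 0.008 under a downward push of 5 to 6 N and stays down; a tight bolt gives less than 0.003
- bolt_b_top (a point): centre of the top face of the middle bolt's brass hex head: 27 mm across, its top 22 mm above the flange's top face, 15 mm above the cover around it; it stands up through a 36 x 36 mm window in its cover, tall enough to press straight down with shut fingers, cover shut
- flap_b: the middle bolt's hinged lock cover: red plate 90 (x) x 62 (y) x 6 mm, yellow pull bar in front. Origin on the hinge axis (along y), 45 mm behind the bolt, 49 mm above the slab; axes as the flange's when shut. Opening turns it about +y (tilt of its z = opening, stop at 1.35 rad): the bar rises and goes back to +x. Spring and weight (1 to 2 N at the bar) shut it from any angle when let go
- flap_b_bar (a point): grasp point on that cover's yellow pull bar, which sticks out 50 mm from the plate's front edge, free below, 12 mm wide (y), 10 mm thick. The point is on its mid-line, 15 mm from its free end; when shut 124 mm ahead (-x) of the hinge axis, 2 mm above it, 51 mm above the slab. Bars are 115 mm apart
- bolt_c (a joint): how far the right (-y) bolt has been pressed down, m: 0 at the start; a loose bolt sinks up to 0.008 under a downward push of 5 to 6 N and stays down; a tight bolt gives less than 0.003
- bolt_c_top (a point): centre of the top face of the right (-y) bolt's brass hex head: 27 mm across, its top 22 mm above the flange's top face, 15 mm above the cover around it; it stands up through a 36 x 36 mm window in its cover, tall enough to press straight down with shut fingers, cover shut
- flap_c: the right (-y) bolt's hinged lock cover: red plate 90 (x) x 62 (y) x 6 mm, yellow pull bar in front. Origin on the hinge axis (along y), 45 mm behind the bolt, 49 mm above the slab; axes as the flange's when shut. Opening turns it about +y (tilt of its z = opening, stop at 1.35 rad): the bar rises and goes back to +x. Spring and weight (1 to 2 N at the bar) shut it from any angle when let go
- flap_c_bar (a point): grasp point on that cover's yellow pull bar, which sticks out 50 mm from the plate's front edge, free below, 12 mm wide (y), 10 mm thick. The point is on its mid-line, 15 mm from its free end; when shut 124 mm ahead (-x) of the hinge axis, 2 mm above it, 51 mm above the slab. Bars are 115 mm apart
- padlock: shut brass padlock, body 40 x 46 x 20 mm, lying flat on the flange's rear ledge; origin at the centre of its underside. A bystander
- spare_nut: loose steel nut, 30 mm across, 13 mm high, lying on the flange's rear ledge; origin at the centre of its underside. A bystander
- wrench: steel wrench lying on the slab between the flange and the robot; origin at its underside. A bystander
- sample_bottle: white bottle with blue cap, 64 mm diameter, 150 mm high, standing left of the flange; origin at its underside. A bystander
- amber_jar: amber jar with white cap, 60 mm diameter, 80 mm high, standing right of the flange; origin at its underside. A bystander
- marker: black and blue marker, 130 x 11 x 11 mm, lying on the slab between flange and robot; origin at its underside. A bystander

How it is judged (in metres and radians):
On the way, in this order (a step that is already met when the one before it is completed fails the run):
1. the loose bolt is found: it has sunk more than 5 mm, all covers shut (value of joint any of bolt_a, bolt_b, bolt_c above 0.005 m and angle between each of flap_a, flap_b, flap_c's own z axis and vertical below 0.12 rad), for 0.1 s.
2. that bolt's cover is lifted more than 0.75 rad in the gripper (((value of joint bolt_a above 0.005 m and angle between flap_a's own z axis and vertical above 0.75 rad and contact force between the fingers and flap_a above 0.5 N) or (value of joint bolt_b above 0.005 m and angle between flap_b's own z axis and vertical above 0.75 rad and contact force between the fingers and flap_b above 0.5 N) or (value of joint bolt_c above 0.005 m and angle between flap_c's own z axis and vertical above 0.75 rad and contact force between the fingers and flap_c above 0.5 N))), for 0.2 s.
At the end, for the whole second after the job is handed in: the loose bolt is sunk more than 5 mm; its cover stands more than 0.75 rad (43 degrees) open, at rest (under 0.15 rad/s) and pressed on by the fingers with more than 0.5 N; the other two covers are shut (under 0.12 rad) and their bolts have not sunk; the program ends in this hold (((value of joint bolt_a above 0.005 m and angle between flap_a's own z axis and vertical above 0.75 rad and contact force between the fingers and flap_a above 0.5 N and angular speed of flap_a below 0.15 rad/s and angle between each of flap_b, flap_c's own z axis and vertical below 0.12 rad and value of joint each of bolt_b, bolt_c below 0.005 m) or (value of joint bolt_b above 0.005 m and angle between flap_b's own z axis and vertical above 0.75 rad and contact force between the fingers and flap_b above 0.5 N and angular speed of flap_b below 0.15 rad/s and angle between each of flap_a, flap_c's own z axis and vertical below 0.12 rad and value of joint each of bolt_a, bolt_c below 0.005 m) or (value of joint bolt_c above 0.005 m and angle between flap_c's own z axis and vertical above 0.75 rad and contact force between the fingers and flap_c above 0.5 N and angular speed of flap_c below 0.15 rad/s and angle between each of flap_a, flap_b's own z axis and vertical below 0.12 rad and value of joint each of bolt_a, bolt_b below 0.005 m))); the arm keeps its last pose, push and grip.
It fails at once if a cover is lifted (over 0.3 rad) whose bolt has not been found loose ((angle between flap_a's own z axis and vertical above 0.3 rad and value of joint bolt_a below 0.003 m) or (angle between flap_b's own z axis and vertical above 0.3 rad and value of joint bolt_b below 0.003 m) or (angle between flap_c's own z axis and vertical above 0.3 rad and value of joint bolt_c below 0.003 m)).
It fails at once if a bystander is moved more than 30 mm (distance of any of padlock, spare_nut, wrench, sample_bottle, amber_jar, marker from where it was at the start of the episode above 0.03 m).
It also fails if it takes over 45 s, if anything falls off the work surface, if the arm or the gripper's body presses on something with over 40 N, if the wrist force passes 120 N, or if a joint passes its speed limit or range.

## Robot

A 7-joint arm with a two-finger parallel gripper is mounted at the origin on the work surface. World frame = base frame: x ahead of the robot, y to its left, z up, the work surface at z = 0. Lengths are in mm, angles in rad, forces in N, time in s.
With the tool pointing down it reaches from about 400 to 900 mm from the base axis. Payload 5.6 kg.
Tool frame: the origin (TCP) lies midway between the tips of the shut fingers; the grasp point (between the pads) lies 19 mm behind it; x points along the fingers, y is the direction in which the jaws open and shut, and the axes are right-handed (so a half turn about x gives the same grasp; the last joint's range is limited). The gripper opens to 92 mm and grips with 3 to 60 N. Pads are 20 mm wide; open, the fingers measure 128 mm over their backs; the gripper's body (75 mm by 189 mm) begins 69 mm behind the grasp point.
Start: joints at [1.246, 0.468, -0.012, 1.603, 0.006, 1.071, -0.056], TCP at [180.713, -624.381, 214.592] pointing down, gripper open.
Joint ranges: [-2.53, 2.53], [-0.31, 2.02], [-1.57, 1.55], [0.28, 2.44], [-1.29, 4.43], [0.15, 1.84], [-2.92, 2.92]. Speed limits (rad/s): [2.57, 2.57, 3.14, 3.14, 3.14, 3.14, 3.14].

## Interface

Orientations are given as a rotation vector (axis times angle).
In Python, from cell import robot, grip, kin, viewer gives the robot as it stands. Calls block until the motion is done:
- robot.movep(position, orientation): joint-space move of the TCP to a pose.
- robot.servo_line(position, feed=150, rotation=None): straight line of the TCP; rotation=None keeps the orientation; feed is the mean speed in mm/s.
- robot.goto_joints(angles): joint-space move.
- grip(opening, newtons=None): opening from 0.0 (shut) to 1.0 (fully open); newtons is the grip in N (None keeps the last); returns when the fingers have stopped.
- robot.hold(seconds).
- kin.ik(position, orientation): joint angles nearest the present ones, or None.
- robot.observe(): the state.
- viewer.read_camera(name): name is "scene" or "top" or "wrist"; returns the picture (400x640x3 uint8, red, green, blue); there is no depth.
- viewer.camera_info(name): a dict with "camera_matrix" (3x3 intrinsics, pixels), "R" (3x3) and "t" (3): a world point X has camera coordinates R X + t. Camera axes: x right, y down, z forward; pixel columns grow to the right and rows downward; lengths in mm; the calibration is good to about 2 mm. The wrist camera is an equidistant fisheye: a pixel r from the principal point sees the ray r / f radians off the axis. A picture is of the moment at which its call begins: read the wrist's pose just before it. camera_info takes no time and is no camera call; for the wrist camera it gives the pose at the moment of the call.
A pose or a line that the arm cannot do raises robot.IKError and nothing moves.
- robot.job_done(): hands the job in, once; it reports no verdict.
Trained networks look in the newest picture that a camera, given by its name, has taken for a name from the list of things; names that differ only in an ending like _2 or _b are one class to them, and where a whole thing is asked for, a point or a joint stands for the part that bears it (a point fixed in the world has none). Each returns a list of dicts, best first, with "confidence" (0 to 1); they miss things now and then, are a little off and sometimes report something else, mostly with a low value. They report only what shows in the picture. A call takes as long as a camera call.
- viewer.silhouettes(name, camera): "mask" (400x640 bool, what is visible of it).
- viewer.pinpoint(name, camera): "at" ([x, y, z] in mm, in the coordinates of the camera as it stood for that picture, good to about 4 mm: a listed point, or the origin of a listed thing).
The state is a dict: "t": time; "joints": joint angles; "joint_velocities": joint speeds; "joint_torque": joint torques, N m; "tcp_pos": TCP position; "tcp_rot": TCP orientation; "contact_force": force on the tool from outside, world axes, zero at the start; "wrist_torque": the same for the moment, N m; "grip_width": opening from 0.0 (shut) to 1.0 (fully open).
Only numpy, scipy, OpenCV 4.12 (cv2) and the standard library are available. Lean on these libraries where they do the work, as an engineer would, in place of code of your own. Each camera call takes 0.05 s, during which the arm holds its last target.

## Working session

There is one attempt and no reset: what is moved stays moved. The work goes in short steps, each a Python script; the robot and the scene stay as the last script left them, time stands still between calls to the robot, and variables do not carry over. Pictures are saved under pics/ and viewed, and the job is handed in when it is done.

```bash
ls; mkdir -p pics
python3 - <<'E'
from cell import robot, grip, kin, viewer
import cv2, numpy as np
s=robot.observe(); print(s)
for c in ("scene","top"):
    im=viewer.read_camera(c); cv2.imwrite(f"pics/{c}0.png",im[:,:,::-1])
    ci=viewer.camera_info(c); R=np.array(ci["R"]);t=np.array(ci["t"]); print(c,np.round(-R.T@t),np.round(R,2).tolist())
    for n in ("flange","bolt_a_top","flap_a_bar","flap_a"):
        for d in viewer.pinpoint(n,c)[:5]:
            print(n,round(d["confidence"],2),np.round(R.T@(np.array(d["at"])-t),1))
print(robot.observe()["t"])
E
```

```text
pics
{'t': 0.0, 'joints': array([ 1.24599886,  0.46839664, -0.01161858,  1.60362899,  0.00599213,
        1.07140588, -0.05629117]), 'joint_velocities': array([-4.17935076e-04,  4.22188140e-04,  4.35857407e-04,  1.78316125e-03,
        6.65254832e-05,  1.51713392e-03, -6.06124921e-04]), 'joint_torque': array([ 7.42456050e-04, -5.20567560e+01, -1.19900506e-02, -2.43751824e+01,
       -5.66385209e-02,  1.72014046e-02,  1.59388751e-04]), 'tcp_pos': array([ 180.53184893, -623.80763901,  213.62551755]), 'tcp_rot': array([ 2.07078861,  0.2955727 , -2.07154834]), 'contact_force': array([ 0.48549492,  0.50434961, -0.23468135]), 'wrist_torque': array([-0.01495498, -0.07718572,  0.00142637]), 'grip_width': 1.0030087401463117}
scene [1061.  694.  875.] [[-0.79, 0.61, -0.02], [0.43, 0.54, -0.72], [-0.43, -0.58, -0.69]]
flange 0.81 [611.6 105.4  -2.1]
bolt_a_top 0.5 [594.4 215.1  62.5]
flap_a_bar 0.78 [519.5 204.5  48.2]
flap_a 0.77 [670.8  -7.4  48.8]
flap_a 0.73 [658.9 100.7  50. ]
flap_a 0.59 [638.6 219.2  44.2]
flap_a 0.53 [607.2 103.9  -2.2]
top [ 389.   -0. 1205.] [[-0.02, -1.0, -0.01], [-0.99, 0.02, -0.14], [0.14, 0.0, -0.99]]
flange 0.89 [ 6.12e+02  9.39e+01 -2.00e-01]
bolt_a_top 0.43 [594.3 213.4  69.8]
flap_a_bar 0.95 [519.6 207.5  47.3]
flap_a_bar 0.19 [667.7  -8.6  48.5]
flap_a_bar 0.16 [696.4  37.2  43.1]
flap_a 0.95 [641.8 216.3  48.8]
flap_a 0.94 [665.9 -10.   51.2]
flap_a 0.75 [651.2 103.4  48.7]
flap_a 0.22 [527.2  90.   49.1]
0.5
```

View pics/scene0.png

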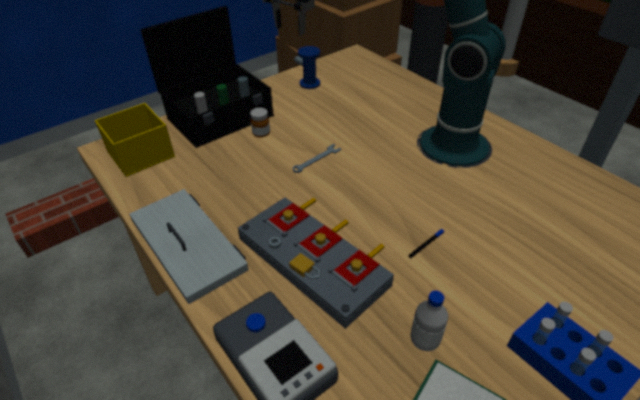

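View pics/top0.png

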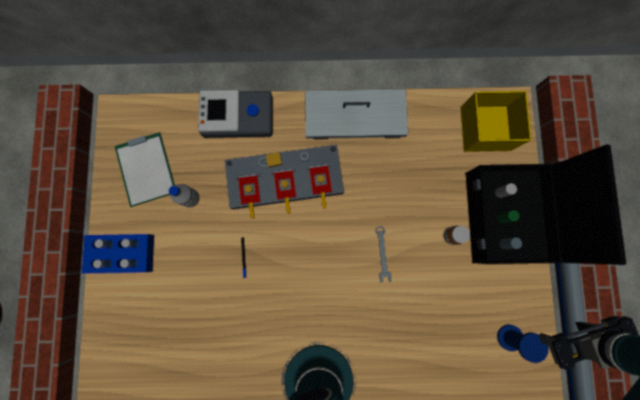

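The top view shows the flange around pixels (285,178). The covers run a (249,190), b (285,185), c (320,180), with the bars pointing at the robot, and the bottle, marker, wrench and jar are all well clear. I'll fit the flange pose, then take a closer look from above at a safe height.

```bash
cat > h.py <<'E'
from cell import robot, grip, kin, viewer
import cv2, numpy as np
from scipy.spatial.transform import Rotation as Ro
from scipy.optimize import least_squares
def ori(yaw,tilt=0.0,sign=1):
    # tool down, jaw along flange y; tilt = rotation about flange +y
    fx=np.array([np.cos(yaw),np.sin(yaw),0]); fy=np.array([-np.sin(yaw),np.cos(yaw),0])*sign
    x=np.array([0,0,-1.]); M=np.column_stack([x,fy,np.cross(x,fy)])
    ax=np.array([-np.sin(yaw),np.cos(yaw),0])
    return (Ro.from_rotvec(ax*tilt)*Ro.from_matrix(M)).as_rotvec()
def f2w(p,pose):
    x,y,w=pose; c,s=np.cos(w),np.sin(w); return np.array([x+c*p[0]-s*p[1],y+s*p[0]+c*p[1],p[2]])
def st(tag=""):
    s=robot.observe(); print(tag,"t%.2f"%s["t"],np.round(s["tcp_pos"],1),"F",np.round(s["contact_force"],1),"g%.3f"%s["grip_width"]); return s
E
python3 - <<'E'
from h import *
s=st()
M=Ro.from_rotvec(s["tcp_rot"]).as_matrix(); print(np.round(M,2))
yaw=0.118; pose=(605,98,yaw)
sg=1
robot.servo_line([180,-600,420],feed=400)
q=None
for sg in (1,-1):
    p=f2w([-60,0,330],pose); q=kin.ik(p,ori(yaw,0,sg)); print(sg,None if q is None else np.round(q,2))
E
```

```text
t0.50 [ 180.7 -624.4  214.6] F [ 0.5 -0.4 -0.5] g0.999
[[-0.    0.28 -0.96]
 [ 0.   -0.96 -0.28]
 [-1.   -0.    0.  ]]
1 [ 0.57  0.38 -1.02  1.65  0.33  1.3   1.18]
-1 [ 0.54  0.36 -0.97  1.66  0.31  1.29 -1.94]
```

Run:
```python
from h import *
yaw=0.118; pose=(605,98,yaw)
q=robot.observe()["joints"]; print(np.round(q,2))
q[0]=-0.16; q[2]=0;q[4]=0
robot.goto_joints(q); s=st(); print(np.round(Ro.from_rotvec(s["tcp_rot"]).as_matrix(),2))
for sg in (1,-1):
    p=f2w([-60,0,330],pose); q=kin.ik(p,ori(yaw,0,sg)); print(sg,None if q is None else np.round(q,2))
robot.movep(f2w([-60,0,330],pose),ori(yaw,0,-1)); st()
ci=viewer.camera_info("wrist"); im=viewer.read_camera("wrist"); cv2.imwrite("pics/w1.png",im[:,:,::-1])
print(ci)
R=np.array(ci["R"]);t=np.array(ci["t"])
for n in ("flange","bolt_a_top","flap_a_bar","flap_a"):
    for d in viewer.pinpoint(n,"wrist")[:5]:
        print(n,round(d["confidence"],2),np.round(R.T@(np.array(d["at"])-t),1))
st()
```

```text
[ 1.23  0.3  -0.01  1.38  0.    1.46 -0.06]
 t3.98 [623.   65.3 420.8] F [ 1.2  0.7 -0.2] g0.998
[[ 0.    1.    0.09]
 [-0.    0.09 -1.  ]
 [-1.    0.    0.  ]]
1 [-0.02  0.22 -0.25  1.69  0.06  1.24  1.41]
-1 [-0.37  0.2   0.17  1.71 -0.04  1.23 -1.64]
 t5.39 [545.7  90.7 330.3] F [ 0.3 -0.   0.9] g1.000
{'camera_matrix': array([[309.70691629,   0.        , 319.5669631 ],
       [  0.        , 309.70691629, 199.32721311],
       [  0.        ,   0.        ,   1.        ]]), 'R': array([[ 1.17963643e-01, -9.93017644e-01,  7.33735008e-04],
       [-9.55373368e-01, -1.13290183e-01,  2.72813236e-01],
       [-2.70825232e-01, -3.28830342e-02, -9.62066733e-01]]), 't': array([ 25.18220991, 470.43807038, 653.21836759])}
flange 0.83 [608.7  96.   -2.6]
flange 0.3 [692.1 133.4  44.3]
bolt_a_top 0.62 [655.7  97.3  47.7]
bolt_a_top 0.53 [596.3 208.   68.3]
flap_a_bar 0.96 [515.4 200.5  48.4]
flap_a 0.91 [640.  216.4  48.6]
flap_a 0.75 [668.  -13.8  45.6]
flap_a 0.62 [657.7  98.3  48.8]
 t5.64 [545.6  90.8 330.1] F [-0.1 -0.1 -0.8] g1.002
```

View pics/w1.png

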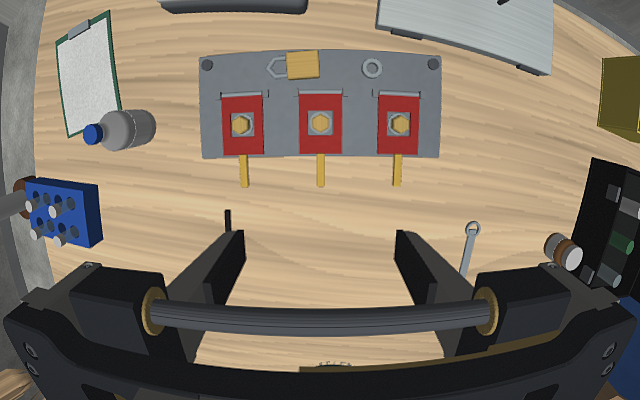

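The wrist view shows bolts a, b and c at about (240,124), (320,123) and (400,124). Their bars end near (244,186), (320,186) and (397,185), and all covers are shut. I'll refine the pose by reprojecting the bar tips and the plate front corners.

Run:
```python
from h import *
im=cv2.imread("pics/w1.png"); ci=viewer.camera_info("wrist")
K=ci["camera_matrix"];R=ci["R"];t=ci["t"]
def proj(X):
    c=R@X+t; r=np.hypot(c[0],c[1]); th=np.arctan2(r,c[2]); return np.array([K[0,2]+K[0,0]*th*c[0]/r,K[1,2]+K[0,0]*th*c[1]/r])
hsv=cv2.cvtColor(im,cv2.COLOR_BGR2HSV)
red=((hsv[...,0]<6)|(hsv[...,0]>174))&(hsv[...,1]>150)&(hsv[...,2]>60)
yel=(hsv[...,0]>15)&(hsv[...,0]<30)&(hsv[...,1]>170)&(hsv[...,2]>90)
obs=[];mod=[]
for y0,c0 in ((115,243),(0,320),(-115,398)):
    m=np.zeros(red.shape,np.uint8); m[85:165,c0-35:c0+35]=red[85:165,c0-35:c0+35]
    ys,xs=np.nonzero(m); front=np.percentile(ys,99.5)+.5
    row=int(front)-6; rx=np.nonzero(m[row])[0]
    print("plate",y0,front,rx.min(),rx.max())
    yb=np.zeros_like(m); yb[160:200,c0-20:c0+20]=yel[160:200,c0-20:c0+20]
    ys2,xs2=np.nonzero(yb); tip=ys2.max()+.5; tx=xs2[ys2>tip-12].mean()
    print("bar",tip,tx,len(xs2))
    obs.append([(rx.min()+rx.max())/2,front]); mod.append([-44,y0,52])
    obs.append([tx,tip]); mod.append([-94,y0,56])
    hb=yel.copy(); hb[:100]=0; hb[150:]=0; hb[:,:c0-20]=0; hb[:,c0+20:]=0
    ys3,xs3=np.nonzero(hb); print("head",xs3.mean(),ys3.mean(),len(xs3))
obs=np.array(obs)
f=lambda p:(np.array([proj(f2w(m,p)) for m in mod])-obs).ravel()
r=least_squares(f,[605,98,.118]); print(np.round(r.x,4)); print(np.round(f(r.x).reshape(-1,2),2).tolist())
P=r.x; ov=cv2.resize(im,None,fx=2,fy=2,interpolation=cv2.INTER_CUBIC)
for y0 in(115,0,-115):
    for q in([0,y0,67],[-79,y0,56],[-50,y0,45],[45,y0,52]):
        u=proj(f2w(q,P))*2; cv2.drawMarker(ov,(int(u[0]),int(u[1])),(255,0,0),cv2.MARKER_CROSS,12,1)
for q in ([-50,185,45],[-50,-185,45],[110,185,45],[110,-185,45]):
    u=proj(f2w(q,P))*2; cv2.drawMarker(ov,(int(u[0]),int(u[1])),(0,255,0),cv2.MARKER_CROSS,12,1)
cv2.imwrite("pics/ov1.png",ov[60:420,360:920])
```

```text
plate 115 154.5 224 263
bar 176.5 247.0 5
head nan nan 0
plate 0 153.3499999999999 300 340<stdin>:21: RuntimeWarning: Mean of empty slice.
  ret = ret.dtype.type(ret / rcount)
Traceback (most recent call last):
ValueError: zero-size array to reduction operation maximum which has no identity
```

Run:
```python
from h import *
im=cv2.imread("pics/w1.png"); ci=viewer.camera_info("wrist")
K=ci["camera_matrix"];R=ci["R"];t=ci["t"]
hsv=cv2.cvtColor(im,cv2.COLOR_BGR2HSV); print(hsv[175,316:324].tolist(),hsv[123,320],hsv[190,320])
def proj(X):
    c=R@X+t; r=np.hypot(c[0],c[1]); th=np.arctan2(r,c[2]); return np.array([K[0,2]+K[0,0]*th*c[0]/r,K[1,2]+K[0,0]*th*c[1]/r])
red=((hsv[...,0]<6)|(hsv[...,0]>174))&(hsv[...,1]>150)&(hsv[...,2]>60)
sat=hsv[175,320]
yel=(abs(hsv[...,0].astype(int)-sat[0])<6)&(hsv[...,1]>sat[1]-40)&(hsv[...,2]>80)
obs=[];mod=[]
for y0,c0 in ((115,243),(0,320),(-115,398)):
    m=np.zeros(red.shape,np.uint8); m[85:165,c0-35:c0+35]=red[85:165,c0-35:c0+35]
    ys,xs=np.nonzero(m); front=np.percentile(ys,99.5)+.5
    row=int(front)-6; rx=np.nonzero(m[row])[0]
    yb=np.zeros_like(m); yb[160:200,c0-20:c0+20]=yel[160:200,c0-20:c0+20]
    ys2,xs2=np.nonzero(yb); tip=ys2.max()+.5; tx=xs2[ys2>tip-12].mean()
    print("plate",y0,front,rx.min(),rx.max(),"bar",tip,tx,len(xs2))
    obs.append([(rx.min()+rx.max())/2,front]); mod.append([-44,y0,49])
    obs.append([tx,tip]); mod.append([-94,y0,51])
obs=np.array(obs)
f=lambda p:(np.array([proj(f2w(m,p)) for m in mod])-obs).ravel()
r=least_squares(f,[605,98,.118]); print(np.round(r.x,4)); print(np.round(f(r.x).reshape(-1,2),2).tolist())
P=r.x; ov=cv2.resize(im,None,fx=2,fy=2,interpolation=cv2.INTER_CUBIC)
for y0 in(115,0,-115):
    for q in([0,y0,67],[-79,y0,56],[-50,y0,45],[45,y0,52]):
        u=proj(f2w(q,P))*2; cv2.drawMarker(ov,(int(u[0]),int(u[1])),(255,0,0),cv2.MARKER_CROSS,12,1)
for q in ([-50,185,45],[-50,-185,45],[110,185,45],[110,-185,45]):
    u=proj(f2w(q,P))*2; cv2.drawMarker(ov,(int(u[0]),int(u[1])),(0,255,0),cv2.MARKER_CROSS,12,1)
cv2.imwrite("pics/ov1.png",ov[60:420,360:920])
```

```text
[[19, 97, 178], [21, 155, 178], [21, 163, 204], [21, 157, 198], [22, 157, 197], [22, 157, 197], [22, 158, 200], [22, 163, 191]] [ 20 129 193] [ 17  79 201]
plate 115 154.5 224 263 bar 186.5 244.1290322580645 210
plate 0 153.3499999999999 300 340 bar 186.5 320.4719101123595 209
plate -115 153.5 378 417 bar 186.5 396.5 214
[6.099683e+02 9.695540e+01 1.212000e-01]
[[-0.25, -0.33], [0.6, 0.5], [0.33, -0.38], [-0.04, -0.01], [-0.19, 0.19], [-0.48, -0.01]]
```

View pics/ov1.png

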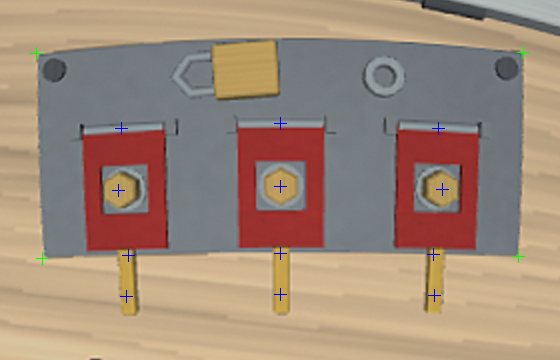

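The fit agrees with the picture to under a pixel: flange at (610, 97), yaw 0.121. Next I'll press the bolts with shut fingers, starting with b.

```bash
cat >> h.py <<'E'
P=(610.0,97.0,0.1212)
O=ori(P[2],0,-1)
Y={'a':115,'b':0,'c':-115}
def press(k):
    robot.movep(f2w([0,Y[k],90],P),O)
    robot.servo_line(f2w([0,Y[k],72],P),feed=80)
    F0=np.mean([robot.observe()["contact_force"][2] for _ in range(3)]); log=[]
    z=72.
    while z>56.5:
        z-=1; robot.servo_line(f2w([0,Y[k],z],P),feed=25)
        s=robot.observe(); f=s["contact_force"][2]-F0; log.append((z,round(s["tcp_pos"][2],1),round(f,1)))
        if f>14: break
    print(k,log); s=st(k); return log
E
python3 - <<'E'
from h import *
grip(0.0,20); st("shut")
press('b')
robot.servo_line(f2w([0,0,90],P),feed=150); st()
E
```

```text
shut t6.99 [545.4  90.9 330. ] F [ 1.  -0.1 -0.3] g0.005
b [(71.0, np.float64(71.2), np.float64(1.5)), (70.0, np.float64(70.0), np.float64(0.6)), (69.0, np.float64(68.9), np.float64(0.4)), (68.0, np.float64(67.9), np.float64(-0.0)), (67.0, np.float64(67.1), np.float64(0.5)), (66.0, np.float64(66.2), np.float64(4.3)), (65.0, np.float64(65.1), np.float64(4.2)), (64.0, np.float64(64.0), np.float64(3.6)), (63.0, np.float64(62.9), np.float64(3.7)), (62.0, np.float64(62.0), np.float64(3.8)), (61.0, np.float64(60.9), np.float64(4.1)), (60.0, np.float64(59.9), np.float64(3.5)), (59.0, np.float64(59.2), np.float64(5.9)), (58.0, np.float64(59.0), np.float64(10.4)), (57.0, np.float64(58.8), np.float64(15.8))]
b t12.09 [610.2  97.1  58.8] F [-3.7 -0.5 15.2] g0.004
 t12.46 [609.6  97.   89.6] F [ 0.5 -0.2 -0.4] g0.008
```

Bolt b is the loose one. It began to move at about z=66 under ~4 N, sank to 59 and stopped there at ~15 N. Next I'll check the covers in a wrist image and grasp bar b.

```bash
cat >> h.py <<'E'
def barpose(th,frac):
    r=np.array([-124.,2.]); x=r[0]*np.cos(th)+r[1]*np.sin(th); z=-r[0]*np.sin(th)+r[1]*np.cos(th)
    g=f2w([45+x,0,49+z],P); o=ori(P[2],frac*th,-1)
    d=Ro.from_rotvec(o).as_matrix()[:,0]
    return g+19*d,o
E
python3 - <<'E'
from h import *
for fr in (0,.3,.5,.8):
    print(fr,[kin.ik(*barpose(th,fr)) is not None for th in (0,.3,.6,.9,1.1)])
robot.servo_line(f2w([-79,0,115],P),feed=200)
grip(0.5)
ci=viewer.camera_info("wrist"); im=viewer.read_camera("wrist"); cv2.imwrite("pics/w2.png",im[:,:,::-1])
R=ci["R"];t=ci["t"]
for d in viewer.pinpoint("flap_b_bar","wrist")[:3]: print(round(d["confidence"],2),np.round(R.T@(np.array(d["at"])-t),1))
print("want",f2w([-79,0,51],P)); st()
E
```

```text
0 [True, True, True, True, True]
0.3 [True, True, True, True, True]
0.5 [True, True, True, True, True]
0.8 [True, True, True, True, False]
0.78 [532.9  93.1  50.1]
want [531.57952295  87.4486242   51.        ]
 t13.93 [531.6  87.5 115.1] F [-0.3  0.8 -0.1] g0.501
```

View pics/w2.png

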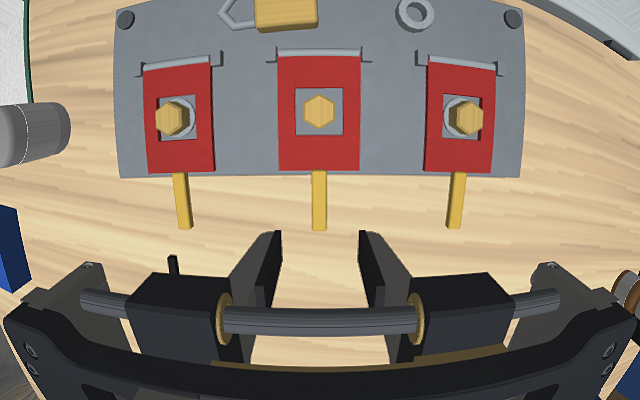

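The middle bolt at (319,111) has sunk, and the neighbours still stand tall. All covers are shut, and bar b at (319,200) sits midway between the fingers at (275,240) and (366,240). I'll descend, grip and start the lift.

Run:
```python
from h import *
robot.servo_line(barpose(0,0)[0],feed=120); st("down")
grip(0.0,25); st("gripped")
for th in (.12,.24):
    p,o=barpose(th,.5); robot.servo_line(p,feed=80,rotation=o); st("th%.2f"%th)
im=viewer.read_camera("wrist"); cv2.imwrite("pics/w3.png",im[:,:,::-1])
```

```text
down t14.77 [532.1  87.5  32.4] F [-0.7 -0.5 -0.6] g0.501
gripped t15.38 [531.6  88.   32.1] F [-0.9  1.9  0.9] g0.127
th0.12 t15.71 [531.6  88.   46.4] F [ 1.   3.2 -2.9] g0.129
th0.24 t16.04 [533.1  88.2  60.8] F [ 0.7  3.9 -2.5] g0.127
```

View pics/w3.png

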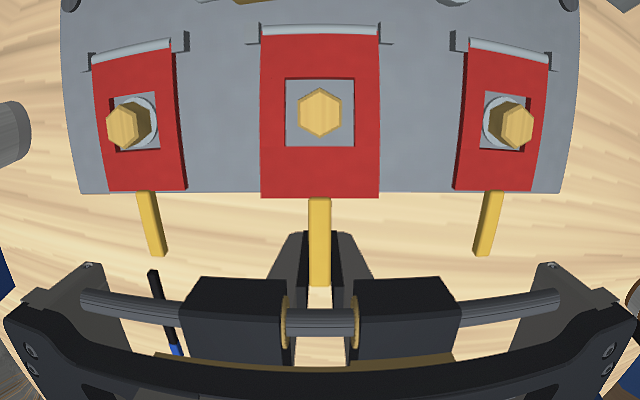

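The bar at (319,240) is held between the fingers and cover b is rising. The others, at (140,120) and (505,120), are shut. The grip width of 0.127 matches the 12 mm bar, so I'll continue to about 1.0 rad.

Run:
```python
from h import *
for th in (.36,.48,.6,.7,.8,.9,1.0):
    p,o=barpose(th,.5); robot.servo_line(p,feed=80,rotation=o); s=st("th%.2f"%th)
robot.hold(0.4); st("hold")
im=viewer.read_camera("wrist"); cv2.imwrite("pics/w4.png",im[:,:,::-1])
im=viewer.read_camera("scene"); cv2.imwrite("pics/s4.png",cv2.resize(im[180:340,220:420,::-1],None,fx=3,fy=3))
ci=viewer.camera_info("scene");R=ci["R"];t=ci["t"]
for d in viewer.pinpoint("flap_b_bar","scene")[:4]: print(round(d["confidence"],2),np.round(R.T@(np.array(d["at"])-t),1))
```

```text
th0.36 t16.43 [536.3  88.5  75.1] F [-0.4  3.7 -2.1] g0.125
th0.48 t16.76 [541.3  89.1  88.7] F [-1.2  4.7 -0.9] g0.124
th0.60 t17.09 [547.8  89.9 101.7] F [-2.7  4.5 -1. ] g0.124
th0.70 t17.39 [554.3  90.7 111.7] F [-2.8  5.  -0.5] g0.123
th0.80 t17.69 [561.8  91.7 121. ] F [-3.6  5.   0.6] g0.130
th0.90 t17.99 [570.2  92.7 129.6] F [-4.7  4.9  2.1] g0.130
th1.00 t18.29 [579.5  93.9 137.2] F [-4.3  5.1  1.1] g0.128
hold t18.69 [579.5  93.8 137.2] F [-3.4  4.6  0.9] g0.124
0.76 [585.9  96.  154.3]
```

View pics/w4.png

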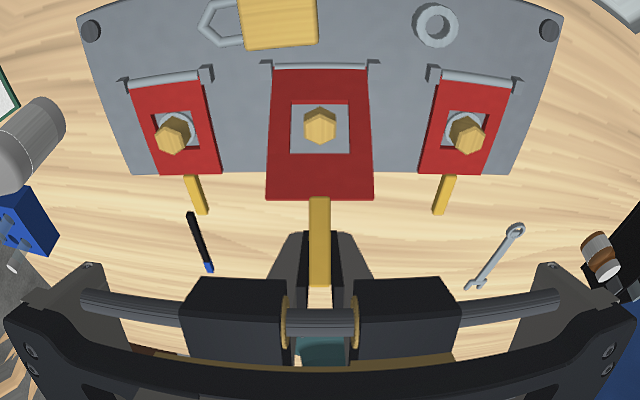

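View pics/s4.png

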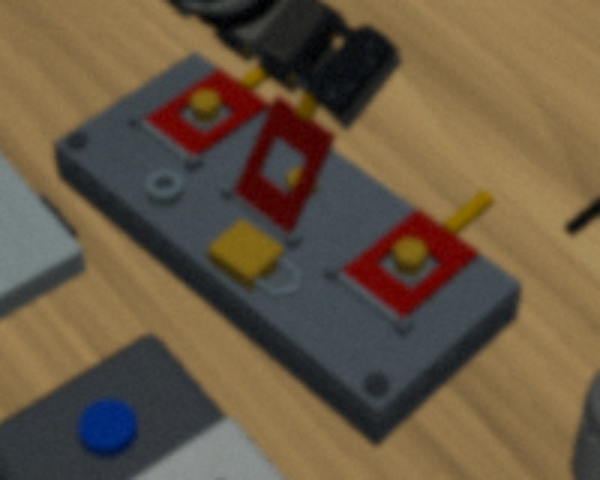

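The scene view shows cover b standing well open at (285,160), with its bar in the fingers. Covers a and c at (410,260) and (205,110) are shut, and the padlock and nut are in place. The bar measures (586, 96, 154), against about (588, 94, 154) expected at 1.0 rad. I'm handing in.

Run:
```python
from h import *
s=st("final"); print(np.abs(s["joint_velocities"]).max())
robot.job_done()
```

```text
final t18.84 [579.5  93.8 137.2] F [-4.9  4.4  0.2] g0.133
0.002338056018738647
the job is handed in; nothing more can be done
```

The middle bolt (b) was the loose one. I pressed it with shut fingers and it sank about 8 mm under roughly 4 N. It then stopped hard at about 15 N, with all covers shut. I found it on the first press, so I never pressed a or c.

I then gripped cover b's pull bar at 25 N, lifted it to about 1.0 rad, and handed the job in at 18.8 s while still holding it.

- **Hold:** the bar was in the gripper (opening 0.13, which matches 12 mm) and the arm was at rest. The scene camera put the bar at z = 154 mm, as expected for 1.0 rad.
- **Surroundings:** covers a and c were shut, and the padlock, nut and other things looked undisturbed in the last pictures.
- **Disagreement:** before the grasp, the wrist camera's pinpoint put the bar 5 to 6 mm to the side of my fit. The picture and the grasp agreed with the fit.
- **Side force:** the wrist carried 4 to 5 N sideways during the hold, probably from a grip about 1 mm off centre. I left it.

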